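# Put the swapped plug gauges back into their own seats

### The arm

A 7-joint arm with a two-finger parallel gripper is mounted at the origin on a cart in front of the work surface, level with it; the furniture and walls round the work are solid. World frame = base frame: x ahead of the robot, y to its left, z up, the work surface at z = 0. Lengths are in mm, angles in rad, forces in N, time in s.
With the tool pointing down it reaches from about 350 to 900 mm from the base axis. Payload 8.1 kg.
Tool frame: the origin (TCP) lies at the very end of the fingers, on their centre line; the grasp point (between the pads) lies 19 mm behind it; z points along the fingers, y is the line along which they close (so a half turn about z gives the same grasp; the last joint's range is limited). The gripper opens to 85 mm and grips with 20 to 120 N. Pads are 22 mm wide; open, the fingers measure 114 mm over their backs; the gripper's body (76 mm by 85 mm) begins 54 mm behind the grasp point. The pads swing forward as they close: fully open they stand 13 mm farther back than shut.
Start: joints at [-1.243, 0.434, 0.025, 1.573, -0.012, 1.134, -0.075], TCP at [261.026, 567.897, 231.323] pointing down, gripper open.
Joint ranges: [-2.62, 2.62], [-0.44, 2.09], [-1.27, 1.32], [0.08, 2.57], [-1.32, 4.46], [0.12, 2], [-2.74, 2.74]. Speed limits (rad/s): [2.22, 2.22, 3.01, 3.01, 3.14, 3.14, 3.14].

### API

Orientations are given as [roll, pitch, yaw] about the fixed x, y, z axes, in that order (R = Rz(yaw) Ry(pitch) Rx(roll)).
In Python, from cell import readout, snapshot, arm, nets gives the robot as it stands.
- The arm moves only by the shell command python3 -m crank 'ROWS' [FORCE]. ROWS is JSON, a list of rows, each a list of 5 numbers: the shift along the tool's x, y, z in units of 25 mm (1.0 is 25 mm), then the turn about the tool's z in units of 5 degrees (1.0 is 5 degrees), then the closure, from -1 (fully open) to 1 (shut). A call has 1 to 20 rows; each row is the pose to reach, as a shift and turn from the pose commanded when the call began, along the tool's axes at that moment; what a row does not reach only later rows make up. A row lasts 1/12 s, in which the tool goes at most 41.7 mm and 7.16 degrees, less where a joint would pass 70% of its speed; a pose out of reach is approached as far as the arm can. A call with a gripper value outside its range is refused whole. The fingers move at their own pace and stop on an object; FORCE is the grip in N (left out, the last holds). Time passes only in rows, so rows that repeat a pose let the fingers close. It gives the time, the measured TCP pose, the force, the opening and the grip force at its end, in the units of the state.
- readout.state(): the state, without advancing time (a new reading comes with each control period).
- snapshot(name): name is "scene" or "top"; returns a dict with "img" (480x640x3 uint8, blue, green, red), "intrinsics" (3x3 intrinsics, pixels), "rvec" (rotation vector, rad) and "tvec" (3), from world to camera coordinates, as OpenCV has them. Camera axes: x right, y down, z forward; pixel columns grow to the right and rows downward; lengths in mm; the calibration is good to about 2 mm. A picture is of the moment at which its call begins. There is no depth.
- arm.sign_off(): hands the job in; it is judged then, once.
Trained networks look in a picture, given as the dict that the camera call returned (one of the last four; its "shot" number tells which), for a name from the list of things; names that differ only in an ending like _2 or _b are one class to them, and where a whole thing is asked for, a point or a joint stands for the part that bears it (a point fixed in the world has none). Each returns a list of dicts, best first, with "confidence" (0 to 1); they miss things now and then, are a little off and sometimes report something else, mostly with a low value. They report only what shows in the picture. A call takes as long as a camera call. They do not tell look-alikes from the thing itself.
- nets.boxes_of(picture, target): "position" ([column, row] in pixels, amid what is visible of it).
- nets.trace(picture, target): "pixels" (480x640 bool, what is visible of it) and "position" ([column, row] in pixels, amid what is visible of it).
- nets.place_of(picture, target): "position" ([column, row] in pixels: a listed point, or the origin of a listed thing).
The state is a dict: "time": time; "joint_pos": joint angles; "joint_velocities": joint speeds; "tau": joint torques, N m; "eef_pos": TCP position; "ee_rot": TCP orientation; "ft_force": force on the tool from outside, world axes, zero at the start; "torque": the same for the moment, N m; "grip_width": opening from 0.0 (shut) to 1.0 (fully open); "finger_force": force on a finger pad.
Only numpy, scipy, OpenCV 4.12 (cv2) and the standard library are available. Lean on these libraries where they do the work, as an engineer would, in place of code of your own. Each camera call takes 0.05 s, during which the arm holds its last target. There are 200 camera calls.

### The job

The GO (green) and NO-GO (red) plug gauges on the gauge rail have been mixed up; an inspector would pick the wrong one. Put each of the four gauges upright and fully down into the seat of its own size and colour, and leave the black spare seat empty; use that spare seat for the exchange, because the ground ends must never be set down on the bench. Leave the micrometer where it lies.

Things in the scene. Friction and masses are not known exactly. Their poses are not given: they have to be found in the camera images.
- gauge_small_green_mid (a point): Small GO plug gauge, standing upright: round steel plug 16 mm in diameter and 27 mm long at the bottom with a flat foot, above it a round aluminium handle 12 mm in diameter with a green collar and a green end cap; 88 mm tall in all, 60 g. The point is on its axis half-way up, 44 mm above the foot, on the bare handle (which runs from 30 to 88 mm above the foot), a good place to grip. Its z axis points up along the handle.
- gauge_small_red_mid (a point): Small NO-GO plug gauge, standing upright: like the small GO gauge but with a red collar and a red end cap and a shorter plug (16 mm in diameter, 19 mm long); handle 12 mm in diameter, 88 mm tall in all, 50 g. The point is on its axis half-way up, 44 mm above the foot, on the handle. z points up along the handle.
- gauge_large_green_mid (a point): Large GO plug gauge, standing upright: round steel plug 30 mm in diameter and 32 mm long at the bottom with a flat foot, above it a round aluminium handle 22 mm in diameter with a green collar and a green end cap; 100 mm tall in all, 210 g. The point is on its axis half-way up, 50 mm above the foot, on the bare handle (which runs from 35 to 100 mm above the foot), a good place to grip. z points up along the handle.
- gauge_large_red_mid (a point): Large NO-GO plug gauge, standing upright: like the large GO gauge but with a red collar and a red end cap and a shorter plug (30 mm in diameter, 22 mm long); handle 22 mm in diameter, 100 mm tall in all, 170 g. The point is on its axis half-way up, 50 mm above the foot, on the handle. z points up along the handle.
- seat_small_green_floor (a point): Small green seat, home of the small gauge with the green collar: a round grey nylon cup with a green rim, bore 22 mm wide and 8 mm deep, above it a cone 6 mm high widening to 31 mm at the rim, 38 mm outside; too narrow for a large gauge. The point is the centre of its flat floor, where a gauge's foot stands, 20 mm above the bench. z up. Five such seats are fixed in a row on the aluminium rail, 66 mm apart, in any order.
- seat_small_red_floor (a point): Small red seat, home of the small gauge with the red collar: a round grey nylon cup with a red rim, bore 22 mm wide and 8 mm deep, above it a cone 6 mm high widening to 31 mm at the rim, 38 mm outside; too narrow for a large gauge. The point is the centre of its flat floor, where a gauge's foot stands, 20 mm above the bench. z up. Five such seats are fixed in a row on the aluminium rail, 66 mm apart, in any order.
- seat_large_green_floor (a point): Large green seat, home of the large gauge with the green collar: a round grey nylon cup with a green rim, bore 36 mm wide and 8 mm deep, above it a cone 6 mm high widening to 47 mm at the rim, 55 mm outside. The point is the centre of its flat floor, where a gauge's foot stands, 20 mm above the bench. z up. Five such seats are fixed in a row on the aluminium rail, 66 mm apart, in any order.
- seat_large_red_floor (a point): Large red seat, home of the large gauge with the red collar: a round grey nylon cup with a red rim, bore 36 mm wide and 8 mm deep, above it a cone 6 mm high widening to 47 mm at the rim, 55 mm outside. The point is the centre of its flat floor, where a gauge's foot stands, 20 mm above the bench. z up. Five such seats are fixed in a row on the aluminium rail, 66 mm apart, in any order.
- seat_spare_floor (a point): Black spare seat, no gauge's home: a round grey nylon cup with a black rim that takes any of the four gauges, bore 36 mm wide and 8 mm deep, above it a cone 6 mm high widening to 47 mm at the rim, 55 mm outside. The point is the centre of its flat floor, where a gauge's foot stands, 20 mm above the bench. z up. Five such seats are fixed in a row on the aluminium rail, 66 mm apart, in any order.
- micrometer: Bystander: a blue micrometer lying flat and loose on the bench to the right of the rail, about 60 x 154 x 16 mm. Origin at the centre of its underside, its length along its y axis.
There are look-alikes about, which are no part of the job. What is shaped like the part that bears gauge_large_red_mid but blue or purple is not meant.

How it is judged (in metres and radians):
At the end, for the whole second after the job is handed in: Every gauge stands upright (within 0.12 rad) and at rest on the floor of the seat of its own size and colour, its axis within 8 mm of the seat's and its middle within 4 mm of its seated height (44 mm above the floor for the small ones, 50 mm for the large); so the spare seat is empty (horizontal distance between gauge_small_green_mid and seat_small_green_floor below 0.008 m and z of gauge_small_green_mid in the frame of seat_small_green_floor between 0.04 and 0.048 m and angle between each of gauge_small_green_mid, gauge_small_red_mid, gauge_large_green_mid, gauge_large_red_mid's own z axis and vertical below 0.12 rad and linear speed of each of gauge_small_green, gauge_small_red, gauge_large_green, gauge_large_red below 0.02 m/s and horizontal distance between gauge_small_red_mid and seat_small_red_floor below 0.008 m and z of gauge_small_red_mid in the frame of seat_small_red_floor between 0.04 and 0.048 m and horizontal distance between gauge_large_green_mid and seat_large_green_floor below 0.008 m and z of gauge_large_green_mid in the frame of seat_large_green_floor between 0.046 and 0.054 m and horizontal distance between gauge_large_red_mid and seat_large_red_floor below 0.008 m and z of gauge_large_red_mid in the frame of seat_large_red_floor between 0.046 and 0.054 m); the robot touches nothing.
It fails at once if the small gauge with the green collar is set down or dropped on the bench (its middle is lower than 54 mm above the bench; standing in a seat it is at 64 mm) (height (world z) of gauge_small_green_mid below 0.054 m).
It fails at once if the small gauge with the red collar is set down or dropped on the bench (its middle is lower than 54 mm above the bench; standing in a seat it is at 64 mm) (height (world z) of gauge_small_red_mid below 0.054 m).
It fails at once if the large gauge with the green collar is set down or dropped on the bench (its middle is lower than 60 mm above the bench; standing in a seat it is at 70 mm) (height (world z) of gauge_large_green_mid below 0.06 m).
It fails at once if the large gauge with the red collar is set down or dropped on the bench (its middle is lower than 60 mm above the bench; standing in a seat it is at 70 mm) (height (world z) of gauge_large_red_mid below 0.06 m).
It fails at once if the micrometer is moved by more than 15 mm (distance of micrometer from where it was at the start of the episode above 0.015 m).
It also fails if it takes over 112 s, if anything falls off the work surface, if the arm or the gripper's body presses on something with over 40 N, if the wrist force passes 120 N, or if a joint passes its speed limit or range.

## Working session

There is one attempt and no reset: what is moved stays moved. The work goes in short steps, Python scripts to look and compute and a shell command to move; the robot and the scene stay as the last step left them, time stands still between calls to the robot, and variables do not carry over. Pictures are saved under pics/ and viewed, at most 14 in all, crops included, and the job is handed in when it is done.

```bash
mkdir -p pics
cat > h.py <<'E'
import numpy as np, cv2
from cell import readout, snapshot, arm, nets
def ray(s,uv):
    K=np.array(s["intrinsics"],float);R=cv2.Rodrigues(np.array(s["rvec"],float))[0];t=np.array(s["tvec"],float).ravel()
    return -R.T@t, R.T@np.linalg.inv(K)@np.array([uv[0],uv[1],1.])
def at_z(s,uv,z):
    c,d=ray(s,uv); return c+d*(z-c[2])/d[2]
def proj(s,p):
    return cv2.projectPoints(np.array([p],float),np.array(s["rvec"],float),np.array(s["tvec"],float),np.array(s["intrinsics"],float),None)[0].ravel()
G=dict(gauge_small_green_mid=64,gauge_small_red_mid=64,gauge_large_green_mid=70,gauge_large_red_mid=70)
S=["seat_small_green_floor","seat_small_red_floor","seat_large_green_floor","seat_large_red_floor","seat_spare_floor"]
E
cat > m.py <<'E'
from h import *
import sys
print(readout.state())
for cam in ("scene","top"):
    s=snapshot(cam); cv2.imwrite(f"pics/{cam}0.png",s["img"]); print(cam,"cam at",ray(s,(0,0))[0].round())
    for n,z in list(G.items())+[(k,20) for k in S]+[("micrometer",0)]:
        for d in nets.place_of(s,n)[:3]: print(n,np.round(d["position"],1),round(d["confidence"],2),at_z(s,d["position"],z).round(1)[:2])
E
python3 m.py
```

```text
{'time': 0.0, 'joint_pos': array([-1.24260551,  0.43521794,  0.02498447,  1.57410568, -0.0116009 ,
        1.13398902, -0.07513154]), 'joint_velocities': array([-0.00018105, -0.00125706,  0.00303101,  0.00149147, -0.00093691,
        0.00051336,  0.0020049 ]), 'tau': array([-2.83478257e-04, -6.70475364e+01,  1.02540180e+00, -3.16231120e+01,
        1.55515806e-02,  1.20765684e-02, -3.75201660e-05]), 'eef_pos': array([260.83952691, 567.41072225, 230.52591277]), 'ee_rot': array([-3.14002461e+00,  1.46992389e-04,  2.71068971e+00]), 'ft_force': array([ 0.22334957, -0.43203842, -0.43572817]), 'torque': array([-0.02940342, -0.00047844,  0.01989042]), 'finger_force': 0.0, 'grip_width': 1.0012154075815365}
scene cam at [-207. -645.  794.]
gauge_small_green_mid [265.4 244.1] 0.48 [478.9  -5.5]
gauge_small_red_mid [239.8 235.2] 0.66 [469.1  57. ]
gauge_large_green_mid [348.7 279.6] 0.94 [ 487.1 -207.2]
gauge_large_red_mid [324.5 229.3] 0.73 [587.9 -76.2]
gauge_large_red_mid [317.  267.5] 0.68 [ 478.7 -138.4]
gauge_large_red_mid [356.7 248.8] 0.54 [ 574.4 -167. ]
seat_small_green_floor [292.5 2
[... 525 characters left out ...]
1 -134.8]
gauge_large_red_mid [344.8 226. ] 0.69 [ 596.  -138.6]
gauge_large_red_mid [312.1 223. ] 0.59 [602.  -71.8]
gauge_large_red_mid [345.9 278.6] 0.54 [ 488.9 -140.4]
seat_small_green_floor [312.6 284.9] 0.79 [477.1 -73.4]
seat_small_red_floor [282.7 283.8] 0.72 [479.2 -10.2]
seat_large_green_floor [341.5 277.3] 0.58 [ 493.3 -134.7]
seat_large_green_floor [313.8 286.5] 0.32 [473.7 -76. ]
seat_large_red_floor [372.2 275.7] 0.72 [ 496.8 -199.8]
seat_large_red_floor [278.3 284.9] 0.54 [476.9  -0.9]
seat_spare_floor [248.5 291.8] 0.59 [462.2  61.7]
seat_spare_floor [375.2 274. ] 0.43 [ 500.5 -206.3]
micrometer [451.2 250.1] 0.58 [ 553.8 -375.1]
micrometer [377.3 269.7] 0.35 [ 510.6 -213.5]
```

```bash
python3 -c "
import cv2
a=cv2.imread('pics/scene0.png');b=cv2.imread('pics/top0.png')
cv2.imwrite('pics/scene0c.png',cv2.resize(a[180:360,200:480],(800,514),interpolation=cv2.INTER_CUBIC))
cv2.imwrite('pics/top0c.png',cv2.resize(b[180:340,200:470],(800,474),interpolation=cv2.INTER_CUBIC))"
```

```text
(no output)
```

View pics/scene0c.png

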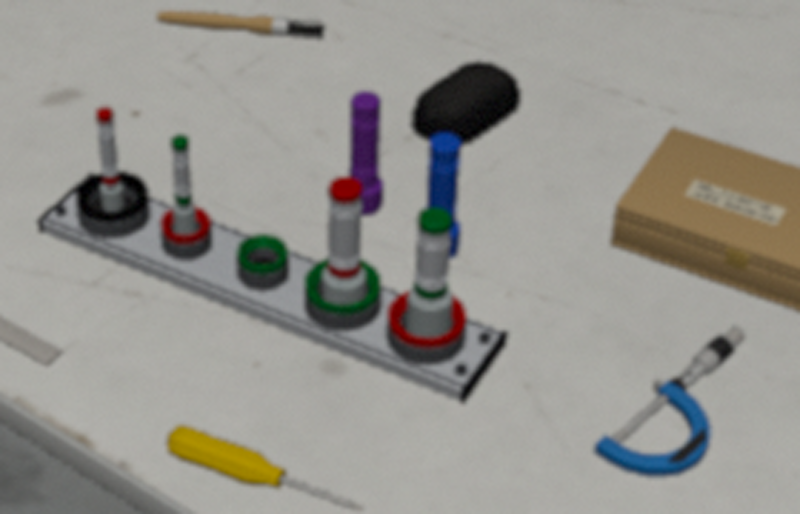

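View pics/top0c.png

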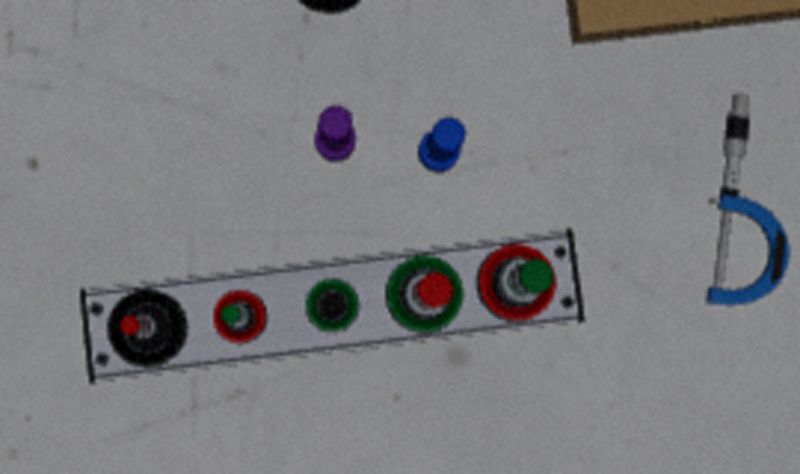

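View pics/scene0.png

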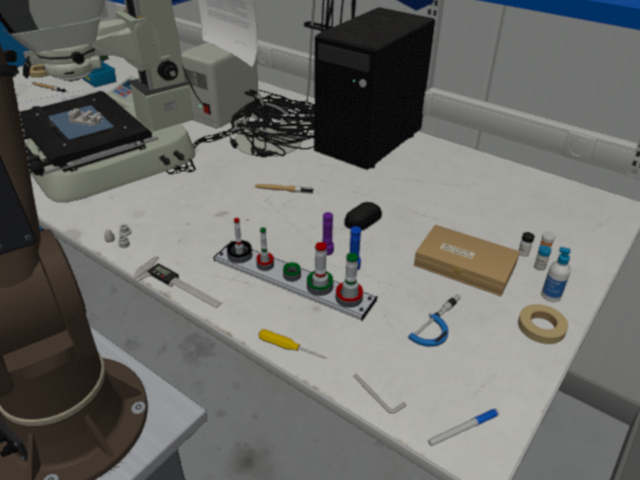

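The pictures show, from left to right along the rail:
- The black spare holds the small red gauge.
- The small red seat holds the small green gauge.
- The small green seat is empty.
- The large green seat holds the large red gauge.
- The large red seat holds the large green gauge.

The rim centres in the top crop run from (147,328) to (517,282). Next I fit the rail row.

```bash
cat > fit.py <<'E'
from h import *
from scipy.optimize import least_squares
T=np.array([(147,328),(240,316),(332,305),(424,293),(517,282)])/2.963+[200,180]
C=np.array([(113,204),(186,230),(263,256),(343,291),(427,320)])/2.857+[200,180]
st,sc=snapshot("top"),snapshot("scene")
def P(q,z=34): return [np.array([q[0]+66*i*np.sin(q[2]),q[1]-66*i*np.cos(q[2]),z]) for i in range(5)]
def f(q,cams=((st,T),(sc,C))): return np.concatenate([proj(s,p)-o for s,O in cams for p,o in zip(P(q),O)])
for cams in (((st,T),),((sc,C),),((st,T),(sc,C))):
    r=least_squares(f,[465,62,.12],args=(cams,)); print(r.x.round(3),"rms",np.sqrt(np.mean(r.fun**2)).round(2))
q=r.x; np.save("q.npy",q); print(np.round(P(q),1))
yaw=np.pi/2+q[2]; e=readout.state(); y0=e["ee_rot"][2]
print("yaw",yaw,"turn units",np.degrees(y0-yaw)/5)
x=np.array([np.cos(y0),np.sin(y0),0]);y=np.array([np.sin(y0),-np.cos(y0),0])
d=P(q)[1]-e["eef_pos"]; print("xy units to seat1",x@d/25,y@d/25)
E
python3 fit.py
```

```text
[4.64427e+02 5.85430e+01 1.26000e-01] rms 0.21
[4.56971e+02 5.20400e+01 1.32000e-01] rms 0.74
[4.62254e+02 5.64100e+01 1.28000e-01] rms 1.36
[[ 462.3   56.4   34. ]
 [ 470.7   -9.1   34. ]
 [ 479.   -74.5   34. ]
 [ 487.4 -140.    34. ]
 [ 495.8 -205.4   34. ]]
yaw 1.6983767594518475 turn units 11.59999101269291
xy units to seat1 -17.257253870265274 -17.465662591899207
```

```bash
cat > fit2.py <<'E'
from h import *
from scipy.optimize import least_squares
q=np.load("q.npy"); R=[27.5,19,19,27.5,27.5]; obs=[]
def P(q,z=34): return [np.array([q[0]+66*i*np.sin(q[2]),q[1]-66*i*np.cos(q[2]),z]) for i in range(5)]
for cam in("top","scene"):
    s=snapshot(cam); b=s["img"].astype(int); B,Gc,Rc=b[...,0],b[...,1],b[...,2]
    for i,col in((1,"r"),(2,"g"),(3,"g"),(4,"r")):
        m=((Rc-Gc>40)if col=="r" else ((Gc-Rc>25)&(Gc-B>10))).astype(np.uint8)
        n,l,stt,c=cv2.connectedComponentsWithStats(m)
        u=proj(s,P(q)[i]); k=max((k for k in range(1,n) if np.hypot(*(c[k]-u))<14),key=lambda k:stt[k,4])
        pts=np.argwhere(l==k)[:,::-1].astype(np.float32); hull=cv2.convexHull(pts)
        M=cv2.moments(hull); ce=(M["m10"]/M["m00"],M["m01"]/M["m00"])
        obs.append((cam,s,i,ce)); print(cam,i,stt[k],np.round(ce,1),u.round(1),at_z(s,ce,34).round(1))
for cams in(("top",),("scene",),("top","scene")):
    f=lambda q:np.concatenate([proj(s,P(q)[i])-ce for cam,s,i,ce in obs if cam in cams])
    r=least_squares(f,q); print(cams,r.x.round(3),np.sqrt(np.mean(r.fun**2)).round(2))
np.save("q.npy",r.x); print(np.round(P(r.x),1))
E
python3 fit2.py
```

```text
top 1 [272 278  18  18 149] [280.4 286.5] [281.7 287.8] [473.4  -6.2  34. ]
top 2 [303 274  18  18 151] [311.7 282.5] [313.1 283.8] [481.8 -71.5  34. ]
top 3 [331 266  25  26 258] [343.  278.5] [344.5 279.9] [ 490.2 -137.    34. ]
top 4 [362 262  26  26 241] [374.3 274.8] [375.7 275.9] [ 498.2 -202.5   34. ]
scene 1 [256 253  18  12 102] [264.5 258.5] [264.7 258.1] [469.3  -9.7  34. ]
scene 2 [283 262  18  14 146] [291.4 268.6] [291.8 268.5] [478.3 -74.1  34. ]
scene 3 [307 271  26  19 178] [319.5 279.9] [320.1 279.4] [ 485.5 -139.9   34. ]
scene 4 [336 282  27  20 207] [348.8 291.5] [349.7 290.8] [ 493.1 -205.2   34. ]
('top',) [4.65132e+02 5.94100e+01 1.26000e-01] 0.04
('scene',) [4.62211e+02 5.66820e+01 1.18000e-01] 0.15
('top', 'scene') [4.64328e+02 5.86120e+01 1.22000e-01] 0.72
[[ 464.3   58.6   34. ]
 [ 472.4   -6.9   34. ]
 [ 480.4  -72.4   34. ]
 [ 488.5 -137.9   34. ]
 [ 496.6 -203.4   34. ]]
```

```bash
python3 -m crank '[[-17.3,-17.35,0,11.66,-0.3],[-17.3,-17.35,0,11.66,-0.3],[-17.3,-17.35,0,11.66,-0.3],[-17.3,-17.35,0,11.66,-0.3],[-17.3,-17.35,0,11.66,-0.3],[-17.3,-17.35,0,11.66,-0.3],[-17.3,-17.35,0,11.66,-0.3],[-17.3,-17.35,0,11.66,-0.3],[-17.3,-17.35,0,11.66,-0.3],[-17.3,-17.35,0,11.66,-0.3],[-17.3,-17.35,0,11.66,-0.3],[-17.3,-17.35,0,11.66,-0.3],[-17.3,-17.35,0,11.66,-0.3],[-17.3,-17.35,0,11.66,-0.3],[-17.3,-17.35,0,11.66,-0.3],[-17.3,-17.35,0,11.66,-0.3],[-17.3,-17.35,0,11.66,-0.3],[-17.3,-17.35,0,11.66,-0.3],[-17.3,-17.35,0,11.66,-0.3],[-17.3,-17.35,0,11.66,-0.3]]' 40
cat > go.py <<'E'
from h import *
import sys
q=np.load("q.npy"); i=float(sys.argv[1]); z=float(sys.argv[2]); e=readout.state(); w=e["ee_rot"][2]
x=np.array([np.cos(w),np.sin(w)]);y=np.array([np.sin(w),-np.cos(w)])
d=np.array([q[0]+66*i*np.sin(q[2]),q[1]-66*i*np.cos(q[2])])-e["eef_pos"][:2]
print("rows",(x@d/25).round(2),(y@d/25).round(2),((e["eef_pos"][2]-z)/25).round(2),(np.degrees(w-np.pi/2-q[2])/5).round(2),e["eef_pos"].round(1),e["ee_rot"].round(3))
E
python3 go.py 1 58
```

```text
time: 2.97
eef_pos: [472.6, -5.5, 231.3]
ee_rot: [-3.141, -0.0, 1.696]
ft_force: [-0.7, 0.3, 0.3]
grip_width: 0.65
finger_force: 0.0
rows -0.05 -0.01 6.93 0.03 [472.6  -5.5 231.3] [-3.141 -0.     1.696]
```

```bash
python3 -m crank '[[-0.05,0,1.6,0,-0.3],[-0.05,0,3.2,0,-0.3],[-0.05,0,4.8,0,-0.3],[-0.05,0,6.2,0,-0.3],[-0.05,0,7.15,0,-0.3],[-0.05,0,7.15,0,-0.3],[-0.05,0,7.15,0,0.2],[-0.05,0,7.15,0,0.5],[-0.05,0,7.15,0,0.65],[-0.05,0,7.15,0,0.8],[-0.05,0,7.15,0,1],[-0.05,0,7.15,0,1],[-0.05,0,7.15,0,1],[-0.05,0,7.15,0,1]]' 40
python3 - <<'E'
from h import *
s=snapshot("scene"); cv2.imwrite("pics/g1.png",cv2.resize(s["img"][120:320,180:440],(780,600),interpolation=cv2.INTER_CUBIC))
E
```

```text
time: 4.13
eef_pos: [474.2, -7.8, 54.3]
ee_rot: [3.138, -0.001, 1.693]
ft_force: [-2.2, 0.2, 7.3]
grip_width: 0.13
finger_force: 38.9
```

View pics/g1.png

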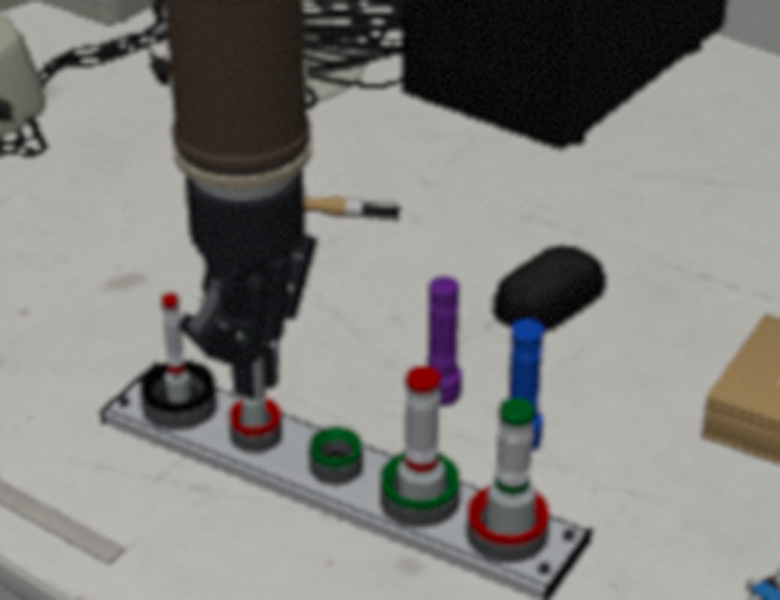

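```bash
python3 -m crank '[[0,0,-0.8,0,1],[0,0,-1.8,0,1],[0,0,-1.8,0,1],[-1.3,0,-1.8,0,1],[-2.2,0,-1.8,0,1],[-2.64,0,-1.8,0,1],[-2.64,0,-1.8,0,1],[-2.64,0,-1.8,0,1],[-2.64,0,-1.8,0,1],[-2.64,0,-1.8,0,1]]' 40; python3 go.py 2 54
python3 - <<'E'
from h import *
s=snapshot("scene"); cv2.imwrite("pics/g2.png",cv2.resize(s["img"][180:310,220:390],(785,600),interpolation=cv2.INTER_CUBIC))
E
```

```text
time: 5.02
eef_pos: [481.0, -72.2, 97.5]
ee_rot: [-3.141, -0.001, 1.695]
ft_force: [0.6, 0.4, -0.9]
grip_width: 0.127
finger_force: 39.1
rows -0.0 -0.02 1.74 0.02 [481.  -72.2  97.5] [-3.141e+00 -1.000e-03  1.695e+00]
```

View pics/g2.png

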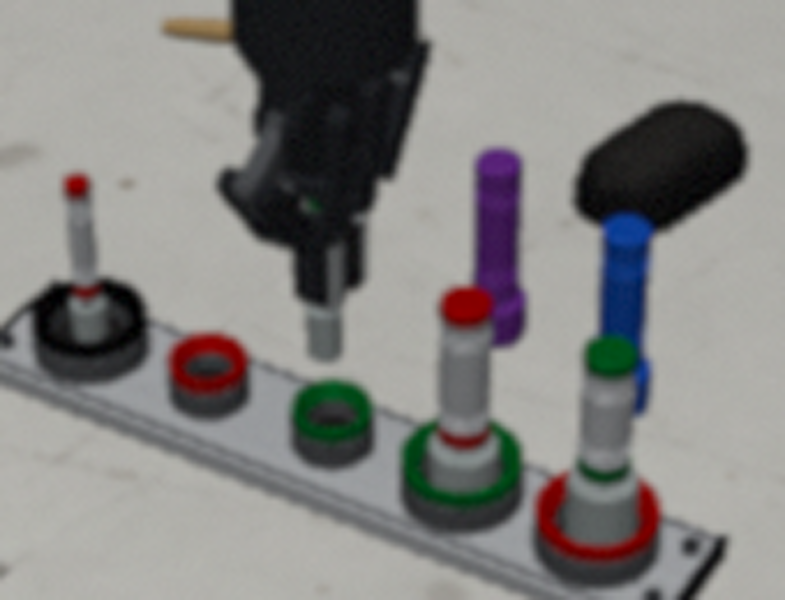

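The small green gauge is held upright above its green seat, at about (325,350) in the crop. I lower and release it.

```bash
python3 -m crank '[[0,0,0.7,0,1],[0,0,1.3,0,1],[0,0,1.6,0,1],[0,0,1.78,0,1],[0,0,1.78,0,1],[0,0,1.78,0,1],[0,0,1.78,0,0.4],[0,0,1.78,0,0],[0,0,1.78,0,-0.3],[0,0,1.78,0,-0.3],[0,0,1.78,0,-0.3],[0,0,0.8,0,-0.3],[0,0,-0.8,0,-0.3],[0,0,-2.4,0,-0.3],[0,0,-3.5,0,-0.3],[1.5,0,-3.5,0,-0.3],[3,0,-3.5,0,-0.3],[4.5,0,-3.5,0,-0.3],[5.28,0,-3.5,0,-0.3],[5.28,0,-3.5,0,-0.3]]' 40; python3 go.py 0 53
cat > look.py <<'E'
from h import *
q=np.load("q.npy"); F={n:i for n,i in zip(S,(2,1,3,4,0))}
for cam in("scene","top"):
    s=snapshot(cam)
    for n,z in G.items():
        for d in nets.place_of(s,n)[:3]:
            p=at_z(s,d["position"],z)[:2]-q[:2]; a=np.array([np.sin(q[2]),-np.cos(q[2])]); b=np.array([np.cos(q[2]),np.sin(q[2])])
            if abs(p@b)<40: print(cam,n,round(d["confidence"],2),"seat idx",(p@a/66).round(2),"off",(p@b).round(1))
E
python3 look.py
```

```text
time: 6.73
eef_pos: [464.1, 62.5, 185.0]
ee_rot: [-3.141, -0.002, 1.7]
ft_force: [-0.1, -1.1, -0.1]
grip_width: 0.651
finger_force: 0.0
rows -0.16 -0.01 5.28 0.08 [464.1  62.5 185. ] [-3.141e+00 -2.000e-03  1.700e+00]
scene gauge_small_green_mid 0.5 seat idx 1.94 off 0.2
scene gauge_small_red_mid 0.73 seat idx 0.13 off 5.7
scene gauge_large_green_mid 0.71 seat idx 4.08 off -11.7
scene gauge_large_red_mid 0.7 seat idx 2.92 off -7.4
top gauge_small_green_mid 0.44 seat idx 2.04 off 0.5
top gauge_large_green_mid 0.49 seat idx 3.99 off 3.5
top gauge_large_red_mid 0.66 seat idx 3.0 off -4.3
```

```bash
cat > cap.py <<'E'
from h import *
q=np.load("q.npy");a=np.array([np.sin(q[2]),-np.cos(q[2])]); b=np.array([np.cos(q[2]),np.sin(q[2])])
for cam in("top","scene"):
    s=snapshot(cam); im=cv2.imread(f"pics/{cam}0.png").astype(int); B,Gc,Rc=im[...,0],im[...,1],im[...,2]
    for i,c,z in((0,"r",104),(3,"r",116),(4,"g",116)):
        m=((Rc-Gc>40)if c=="r" else ((Gc-Rc>25)&(Gc-B>10))).astype(np.uint8)
        n,l,st,ce=cv2.connectedComponentsWithStats(m)
        u=proj(s,[*(q[:2]+66*i*a),z]); k=min(range(1,n),key=lambda k:np.hypot(*(ce[k]-u))+(st[k,4]<8)*99)
        # cap top seen from above: use z of top for top cam
        p=at_z(s,ce[k],z+(4 if cam=="top" else 0))[:2]-q[:2]-66*i*a
        print(cam,i,st[k],ce[k].round(1),"along",(p@a).round(1),"across",(p@b).round(1))
E
python3 cap.py
```

```text
top 0 [241 287   6   6  33] [243.4 289.4] along -1.8 across 2.1
top 3 [341 272  12  12 110] [346.4 277.5] along 0.0 across 0.8
top 4 [375 268  11  11  91] [380.4 272.8] along 0.0 across 2.0
scene 0 [234 218   5   5  23] [236.  219.8] along -1.8 across 1.6
scene 3 [315 239  18  12 120] [322.7 245.2] along 2.7 across 5.4
scene 4 [347 253  11   9  79] [351.9 256.8] along 0.6 across 2.6
```

```bash
python3 -m crank '[[0,0.07,0.5,0,-0.3],[0,0.07,1,0,-0.3],[0,0.07,1.5,0,-0.3],[0,0.07,1.5,0,-0.3],[0,0.07,1.5,0,-0.3]]' 40; python3 go.py 0 53
```

```text
time: 7.75
eef_pos: [466.3, 57.4, 147.3]
ee_rot: [-3.14, 0.0, 1.693]
ft_force: [0.8, 0.1, 0.8]
grip_width: 0.649
finger_force: 0.0
rows 0.06 -0.07 3.77 -0.0 [466.3  57.4 147.3] [-3.14   0.     1.693]
```

```bash
python3 -m crank '[[0.12,0,1.5,0,-0.3],[0.12,0,3,0,-0.3],[0.12,0,3.73,0,-0.3],[0.12,0,3.73,0,-0.3],[0.12,0,3.73,0,0.2],[0.12,0,3.73,0,0.5],[0.12,0,3.73,0,0.65],[0.12,0,3.73,0,0.8],[0.12,0,3.73,0,1],[0.12,0,3.73,0,1],[0.12,0,3.73,0,1],[0.12,0,3.73,0,1],[0.12,0,3.2,0,1],[0.12,0,2,0,1],[0.12,0,1.9,0,1],[-1.2,-0.07,1.9,0,1],[-2.2,-0.07,1.9,0,1],[-2.58,-0.07,1.9,0,1],[-2.58,-0.07,1.9,0,1],[-2.58,-0.07,1.9,0,1]]' 40;python3 -m crank '[[0,0,0,0,1],[0,0,0,0,1],[0,0,0,0,1]]'; python3 go.py 1 54
python3 - <<'E'
from h import *
s=snapshot("scene"); cv2.imwrite("pics/g3.png",cv2.resize(s["img"][180:310,220:390],(785,600),interpolation=cv2.INTER_CUBIC))
E
```

```text
time: 9.42
eef_pos: [472.9, -6.6, 100.3]
ee_rot: [3.141, -0.0, 1.692]
ft_force: [-0.8, 0.0, -0.5]
grip_width: 0.126
finger_force: 39.2
time: 9.67
eef_pos: [472.7, -5.5, 100.0]
ee_rot: [-3.141, -0.0, 1.695]
ft_force: [-0.1, 0.6, 0.6]
grip_width: 0.126
finger_force: 39.2
rows -0.05 -0.02 1.84 0.02 [472.7  -5.5 100. ] [-3.141 -0.     1.695]
```

View pics/g3.png

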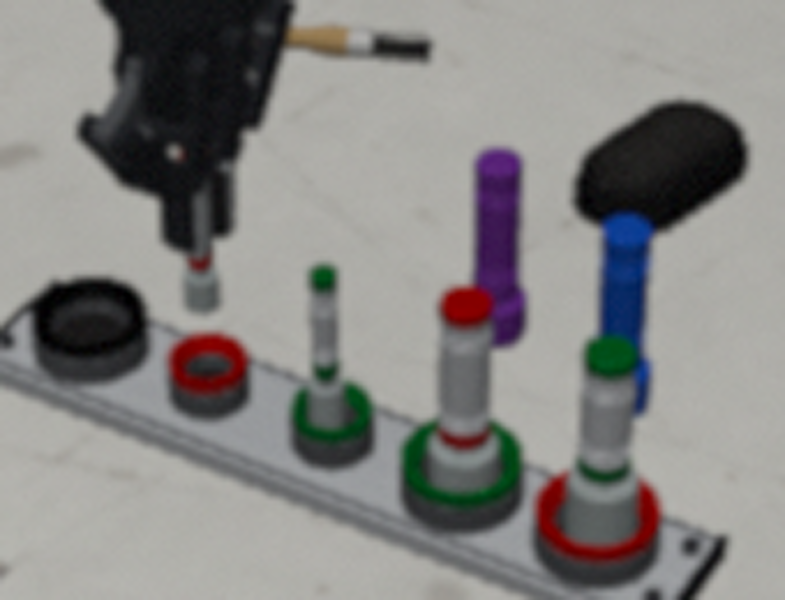

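The small green gauge stands upright in its seat. The small red gauge hovers over the small red seat, at about (203,300) in the crop. I lower and release it, then go to the large red gauge.

```bash
python3 -m crank '[[-0.04,0,0.7,0,1],[-0.04,0,1.3,0,1],[-0.04,0,1.6,0,1],[-0.04,0,1.81,0,1],[-0.04,0,1.81,0,1],[-0.04,0,1.81,0,1],[-0.04,0,1.81,0,0.4],[-0.04,0,1.81,0,0],[-0.04,0,1.81,0,-0.3],[-0.04,0,1.81,0,-0.3],[-0.04,0,1.81,0,-0.3],[-0.04,0,0.8,0,-0.3],[-0.04,0,-0.8,0,-0.3],[-0.04,0,-2.4,0,-0.3],[-0.04,0,-3.5,0,-0.3],[-1.5,0,-3.5,0,-0.3],[-3,0,-3.5,0,-0.3],[-4.5,0,-3.5,0,-0.3],[-5.3,0,-3.5,0,-0.3],[-5.3,0,-3.5,0,-0.3]]' 40; python3 -m crank '[[0,0,0,0,-0.3],[0,0,0,0,-0.3],[0,0,0,0,-0.3],[0,0,0,0,-0.3]]'; python3 go.py 3 58; python3 look.py
```

```text
time: 11.38
eef_pos: [488.8, -143.5, 188.1]
ee_rot: [3.141, 0.003, 1.687]
ft_force: [-1.1, -0.1, -0.6]
grip_width: 0.647
finger_force: 0.0
time: 11.72
eef_pos: [489.0, -136.7, 187.4]
ee_rot: [-3.141, -0.001, 1.695]
ft_force: [-0.8, -0.4, 0.5]
grip_width: 0.652
finger_force: 0.0
rows -0.05 -0.02 5.18 0.02 [ 489.  -136.7  187.4] [-3.141e+00 -1.000e-03  1.695e+00]
scene gauge_small_green_mid 0.76 seat idx 1.98 off 3.3
scene gauge_small_red_mid 0.77 seat idx 1.07 off 2.6
scene gauge_large_green_mid 0.68 seat idx 4.1 off 2.8
scene gauge_large_red_mid 0.74 seat idx 2.9 off -4.4
top gauge_small_green_mid 0.55 seat idx 1.93 off -1.7
top gauge_small_red_mid 0.41 seat idx 0.97 off 11.2
```

```bash
python3 -m crank '[[-0.03,0.02,1.6,0,-0.3],[-0.03,0.02,3.2,0,-0.3],[-0.03,0.02,4.4,0,-0.3],[-0.03,0.02,5.1,0,-0.3],[-0.03,0.02,5.1,0,-0.3],[-0.03,0.02,5.1,0,0.1],[-0.03,0.02,5.1,0,0.4],[-0.03,0.02,5.1,0,0.6],[-0.03,0.02,5.1,0,1],[-0.03,0.02,5.1,0,1],[-0.03,0.02,5.1,0,1],[-0.03,0.02,5.1,0,1],[-0.03,0.02,4.5,0,1],[-0.03,0.02,3,0,1],[-0.03,0.02,1.5,0,1],[-0.03,0.02,0.2,0,1],[-0.03,0.02,0,0,1],[-0.03,0.02,0,0,1]]' 70; python3 go.py 0 60
```

```text
time: 13.72
eef_pos: [491.1, -138.9, 190.1]
ee_rot: [3.136, 0.0, 1.694]
ft_force: [0.2, 0.5, -2.1]
grip_width: 0.242
finger_force: 68.8
rows 7.97 -0.1 5.21 0.0 [ 491.1 -138.9  190.1] [3.136 0.    1.694]
```

```bash
python3 -m crank '[[1,0,0,0,1],[2.4,0,0,0,1],[3.8,0,0,0,1],[5.2,0,0,0,1],[6.6,0,0,0,1],[7.5,0,0,0,1],[7.92,0,0,0,1],[7.92,0,0,0,1],[7.92,0,0,0,1],[7.92,0,0,0,1],[7.92,0,0,0,1],[7.92,0,0,0,1]]'; python3 go.py 0 60
python3 - <<'E'
from h import *
s=snapshot("scene"); cv2.imwrite("pics/g4.png",cv2.resize(s["img"][150:310,200:400],(750,600),interpolation=cv2.INTER_CUBIC))
E
```

```text
time: 14.72
eef_pos: [465.5, 56.3, 187.5]
ee_rot: [-3.142, 0.0, 1.691]
ft_force: [-0.3, 0.5, -2.0]
grip_width: 0.243
finger_force: 68.8
rows 0.1 -0.04 5.1 -0.03 [465.5  56.3 187.5] [-3.142  0.     1.691]
```

View pics/g4.png

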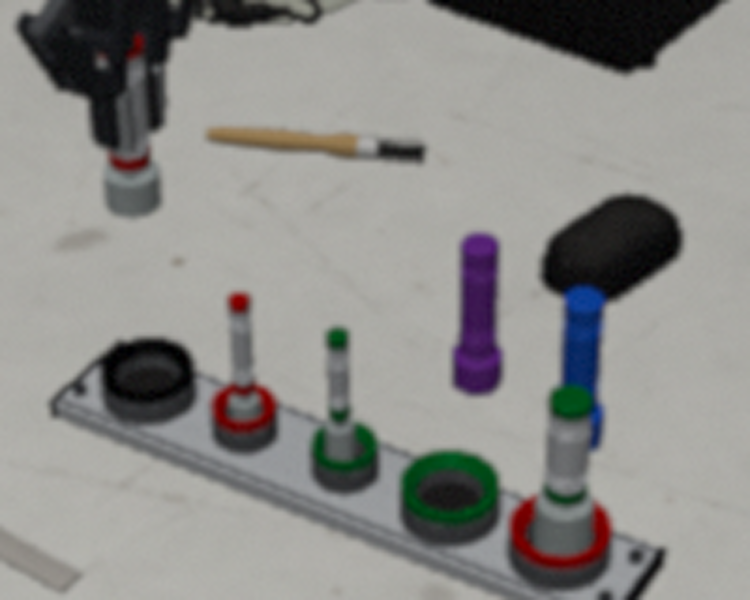

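The large red gauge is held above the black spare seat, and both small gauges are seated. I lower and release it.

```bash
python3 -m crank '[[0.06,-0.02,1.5,0,1],[0.06,-0.02,3,0,1],[0.06,-0.02,4,0,1],[0.06,-0.02,4.6,0,1],[0.06,-0.02,5.07,0,1],[0.06,-0.02,5.07,0,1],[0.06,-0.02,5.07,0,1],[0.06,-0.02,5.07,0,1],[0.06,-0.02,5.07,0,0.2],[0.06,-0.02,5.07,0,-0.3],[0.06,-0.02,5.07,0,-0.3],[0.06,-0.02,5.07,0,-0.3],[0.06,-0.02,5.07,0,-0.3],[0.06,-0.02,4,0,-0.3],[0.06,-0.02,2.5,0,-0.3],[0.06,-0.02,1,0,-0.3],[0.06,-0.02,0,0,-0.3],[0.06,-0.02,0,0,-0.3]]'; python3 -m crank '[[-1.5,0,0,0,-0.3],[-3,0,0,0,-0.3],[-4.5,0,0,0,-0.3],[-6,0,0,0,-0.3],[-7.5,0,0,0,-0.3],[-9,0,0,0,-0.3],[-10,0,0,0,-0.3],[-10.56,0,0,0,-0.3],[-10.56,0,0,0,-0.3],[-10.56,0,0,0,-0.3],[-10.56,0,0,0,-0.3],[-10.56,0,0,0,-0.3],[-10.56,0,0,0,-0.3]]'; python3 go.py 4 60; python3 look.py
```

```text
time: 16.27
eef_pos: [467.5, 59.5, 192.4]
ee_rot: [3.134, -0.002, 1.693]
ft_force: [0.7, 0.0, -0.3]
grip_width: 0.649
finger_force: 0.0
time: 17.35
eef_pos: [497.1, -201.4, 187.5]
ee_rot: [-3.142, -0.001, 1.695]
ft_force: [-0.4, 0.4, 0.2]
grip_width: 0.648
finger_force: 0.0
rows -0.08 -0.03 5.1 0.02 [ 497.1 -201.4  187.5] [-3.142e+00 -1.000e-03  1.695e+00]
scene gauge_small_green_mid 0.65 seat idx 1.96 off 8.6
scene gauge_small_green_mid 0.17 seat idx 2.37 off -35.0
scene gauge_small_red_mid 0.7 seat idx 1.1 off 0.6
scene gauge_large_green_mid 0.72 seat idx 4.1 off -2.6
scene gauge_large_red_mid 0.77 seat idx -0.13 off -2.3
top gauge_small_green_mid 0.55 seat idx 1.97 off 2.8
top gauge_small_red_mid 0.36 seat idx 1.06 off 4.2
top gauge_large_green_mid 0.36 seat idx 3.91 off -0.3
top gauge_large_red_mid 0.5 seat idx -0.1 off -0.7
```

```bash
python3 -m crank '[[-0.06,0.04,1.6,0,-0.3],[-0.06,0.04,3.2,0,-0.3],[-0.06,0.04,4.4,0,-0.3],[-0.06,0.04,5.1,0,-0.3],[-0.06,0.04,5.1,0,-0.3],[-0.06,0.04,5.1,0,0.1],[-0.06,0.04,5.1,0,0.4],[-0.06,0.04,5.1,0,0.6],[-0.06,0.04,5.1,0,1],[-0.06,0.04,5.1,0,1],[-0.06,0.04,5.1,0,1],[-0.06,0.04,5.1,0,1],[-0.06,0.04,4.4,0,1],[-0.06,0.04,3,0,1],[1,0,2.8,0,1],[2,-0.02,2.8,0,1],[2.58,-0.02,2.8,0,1],[2.58,-0.02,2.8,0,1],[2.58,-0.02,2.8,0,1],[2.58,-0.02,2.8,0,1]]' 70; python3 -m crank '[[0,0,0,0,1],[0,0,0,0,1],[0,0,0,0,1]]'; python3 go.py 3 60
python3 - <<'E'
from h import *
s=snapshot("scene"); cv2.imwrite("pics/g5.png",cv2.resize(s["img"][150:310,200:400],(750,600),interpolation=cv2.INTER_CUBIC))
E
```

```text
time: 19.52
eef_pos: [488.9, -139.5, 118.1]
ee_rot: [3.14, 0.001, 1.693]
ft_force: [-0.1, -0.8, -1.6]
grip_width: 0.24
finger_force: 68.7
time: 19.77
eef_pos: [488.5, -139.7, 117.6]
ee_rot: [3.142, 0.0, 1.692]
ft_force: [-0.6, -0.8, -1.6]
grip_width: 0.239
finger_force: 68.7
rows 0.07 0.01 2.3 -0.01 [ 488.5 -139.7  117.6] [3.142 0.    1.692]
```

View pics/g5.png

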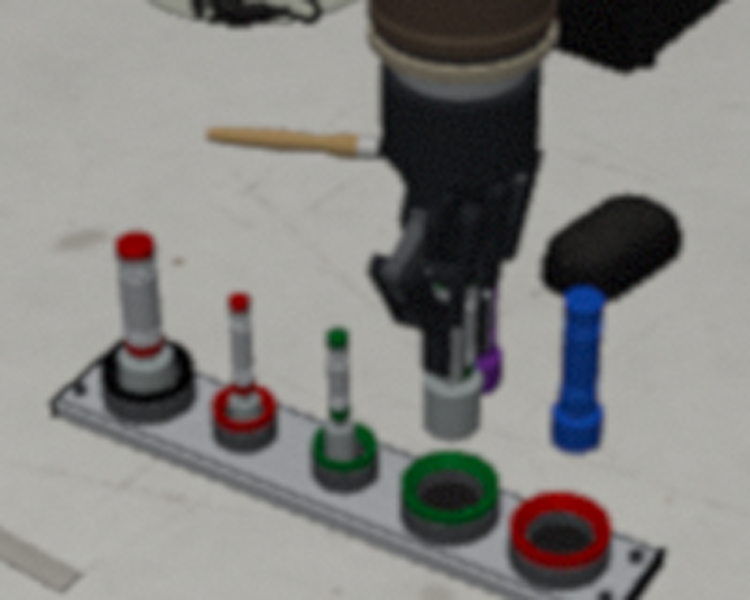

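The large green gauge is held upright over the large green seat, and the large red gauge stands in the spare. I lower and release it.

```bash
python3 -m crank '[[0.06,0,1,0,1],[0.06,0,1.8,0,1],[0.06,0,2.27,0,1],[0.06,0,2.27,0,1],[0.06,0,2.27,0,1],[0.06,0,2.27,0,1],[0.06,0,2.27,0,0.2],[0.06,0,2.27,0,-0.3],[0.06,0,2.27,0,-0.3],[0.06,0,2.27,0,-0.3],[0.06,0,2.27,0,-0.3],[0.06,0,1,0,-0.3],[0.06,0,-0.5,0,-0.3],[0.06,0,-2,0,-0.3],[0.06,0,-2.8,0,-0.3],[0.06,0,-2.8,0,-0.3]]'; python3 -m crank '[[1.5,0,0,0,-0.3],[3,0,0,0,-0.3],[4.5,0,0,0,-0.3],[6,0,0,0,-0.3],[7.2,0,0,0,-0.3],[7.92,0,0,0,-0.3],[7.92,0,0,0,-0.3],[7.92,0,0,0,-0.3],[7.92,0,0,0,-0.3],[7.92,0,0,0,-0.3]]'; python3 go.py 0 60; python3 look.py
```

```text
time: 21.15
eef_pos: [490.9, -138.4, 192.0]
ee_rot: [3.134, 0.001, 1.693]
ft_force: [0.5, 0.6, -0.2]
grip_width: 0.651
finger_force: 0.0
time: 21.98
eef_pos: [464.3, 57.7, 187.5]
ee_rot: [-3.142, 0.0, 1.691]
ft_force: [-0.1, 0.6, -0.4]
grip_width: 0.648
finger_force: 0.0
rows 0.04 0.01 5.1 -0.02 [464.3  57.7 187.5] [-3.142  0.     1.691]
scene gauge_small_green_mid 0.78 seat idx 2.04 off 2.1
scene gauge_small_red_mid 0.79 seat idx 1.09 off -0.6
scene gauge_large_green_mid 0.57 seat idx 3.02 off -4.3
scene gauge_large_red_mid 0.8 seat idx 0.04 off -3.8
top gauge_small_green_mid 0.4 seat idx 2.0 off -0.7
top gauge_small_red_mid 0.59 seat idx 0.99 off 3.1
top gauge_large_green_mid 0.77 seat idx 2.95 off 1.6
top gauge_large_green_mid 0.61 seat idx 2.91 off 8.4
top gauge_large_red_mid 0.43 seat idx -0.08 off 0.2
```

Now I pick the large red gauge from the spare and lift it high.

```bash
python3 -m crank '[[0.04,0.02,1.6,0,-0.3],[0.04,0.02,3.2,0,-0.3],[0.04,0.02,4.4,0,-0.3],[0.04,0.02,5.1,0,-0.3],[0.04,0.02,5.1,0,-0.3],[0.04,0.02,5.1,0,0.1],[0.04,0.02,5.1,0,0.4],[0.04,0.02,5.1,0,0.6],[0.04,0.02,5.1,0,1],[0.04,0.02,5.1,0,1],[0.04,0.02,5.1,0,1],[0.04,0.02,5.1,0,1],[0.04,0.02,4.5,0,1],[0.04,0.02,3,0,1],[0.04,0.02,1.5,0,1],[0.04,0.02,0.2,0,1],[0.04,0.02,0,0,1],[0.04,0.02,0,0,1]]' 70
python3 -m crank '[[-1,0,0,0,1],[-2.4,0,0,0,1],[-3.8,0,0,0,1],[-5.2,0,0,0,1],[-6.6,0,0,0,1],[-8,0,0,0,1],[-9.4,0,0,0,1],[-10.2,0,0,0,1],[-10.56,0,0,0,1],[-10.56,0,0,0,1],[-10.56,0,0,0,1],[-10.56,0,0,0,1],[-10.56,0,0,0,1],[-10.56,0,0,0,1]]'; python3 go.py 4 60
python3 - <<'E'
from h import *
s=snapshot("scene"); cv2.imwrite("pics/g6.png",cv2.resize(s["img"][150:310,200:400],(750,600),interpolation=cv2.INTER_CUBIC))
E
```

```text
time: 23.98
eef_pos: [466.2, 60.7, 190.3]
ee_rot: [3.136, -0.002, 1.694]
ft_force: [0.1, 0.6, -3.0]
grip_width: 0.238
finger_force: 68.9
time: 25.15
eef_pos: [497.0, -200.2, 187.4]
ee_rot: [-3.142, -0.001, 1.696]
ft_force: [-0.6, 0.7, -1.3]
grip_width: 0.242
finger_force: 68.9
rows -0.12 -0.03 5.1 0.03 [ 497.  -200.2  187.4] [-3.142e+00 -1.000e-03  1.696e+00]
```

View pics/g6.png

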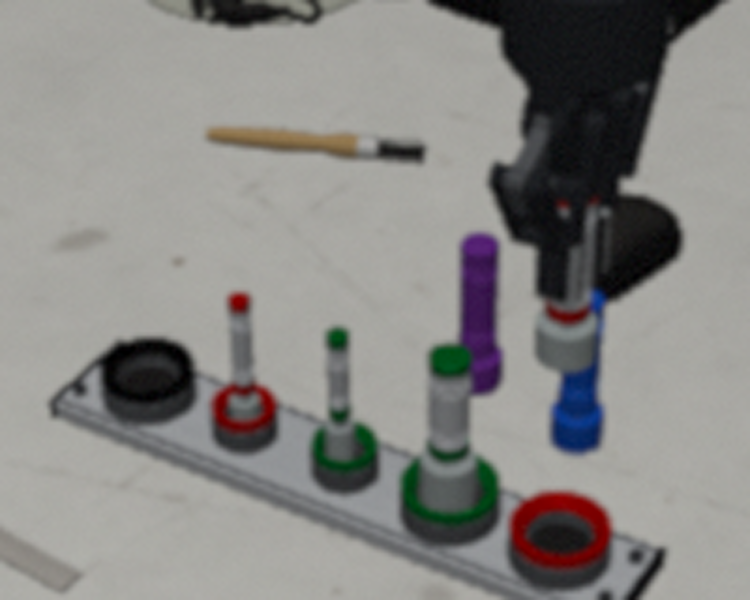

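The large red gauge hangs upright above the large red seat at (560,530), and the other three stand in their own seats. I lower it, release, and retreat upward.

```bash
python3 -m crank '[[-0.1,-0.02,1.5,0,1],[-0.1,-0.02,3,0,1],[-0.1,-0.02,4,0,1],[-0.1,-0.02,4.6,0,1],[-0.1,-0.02,5.07,0,1],[-0.1,-0.02,5.07,0,1],[-0.1,-0.02,5.07,0,1],[-0.1,-0.02,5.07,0,1],[-0.1,-0.02,5.07,0,0.2],[-0.1,-0.02,5.07,0,-0.3],[-0.1,-0.02,5.07,0,-0.3],[-0.1,-0.02,5.07,0,-0.3],[-0.1,-0.02,5.07,0,-0.3],[-0.1,-0.02,4,0,-0.3],[-0.1,-0.02,2.5,0,-0.3],[-0.1,-0.02,1,0,-0.3],[-0.1,-0.02,0,0,-0.3],[-0.1,-0.02,0,0,-0.3]]'; python3 -m crank '[[0,-1.5,-1,0,-0.3],[0,-3,-2,0,-0.3],[0,-4,-2,0,-0.3],[0,-4,-2,0,-0.3],[0,-4,-2,0,-0.3],[0,-4,-2,0,-0.3],[0,-4,-2,0,-0.3],[0,-4,-2,0,-0.3]]'
python3 - <<'E'
from h import *
a,b=snapshot("scene"),snapshot("top")
cv2.imwrite("pics/end.png",np.hstack([cv2.resize(a["img"][200:320,200:400],(500,300)),cv2.resize(b["img"][220:320,230:400],(300,300))]))
E
sed -i 's/im=cv2.imread.*astype(int);/im=s["img"].astype(int);/; s/((0,"r",104),(3,"r",116),(4,"g",116))/((1,"r",104),(2,"g",104),(3,"g",116),(4,"r",116))/' cap.py; python3 cap.py
```

```text
time: 26.7
eef_pos: [499.1, -206.0, 192.7]
ee_rot: [3.134, 0.003, 1.693]
ft_force: [0.7, -0.6, 0.6]
grip_width: 0.649
finger_force: 0.0
time: 27.37
eef_pos: [398.1, -216.3, 237.1]
ee_rot: [-3.141, 0.0, 1.694]
ft_force: [0.5, 0.3, 0.2]
grip_width: 0.648
finger_force: 0.0
top 1 [272 278  18  18 197] [279.9 286.3] along 2.9 across -0.2
top 2 [303 274  18  18 191] [311.5 282.3] along -1.5 across -0.0
top 3 [331 266  25  26 391] [343.8 278.2] along -5.1 across 0.2
top 4 [362 262  26  26 369] [375.3 274.6] along -10.1 across -0.2
scene 1 [261 228   5   5  23] [263.2 230. ] along -0.0 across 1.0
scene 2 [287 238   6   5  20] [289.5 239.7] along -3.6 across 0.9
scene 3 [315 243  10   7  60] [319.5 246. ] along -1.4 across 0.2
scene 4 [346 252  12  10  95] [351.3 256.8] along -0.5 across 2.3
```

View pics/end.png

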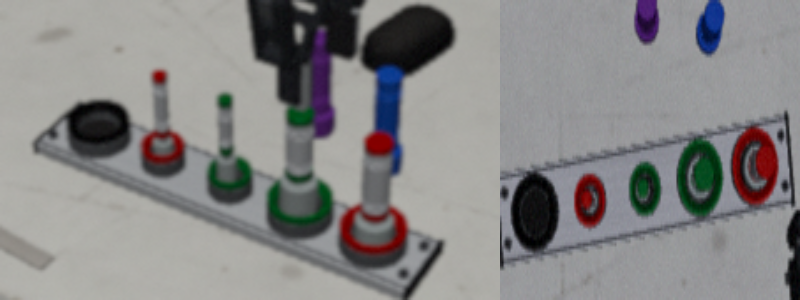

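The final picture shows the spare seat empty and each gauge upright in the seat of its own colour, with the arm clear. In the top view each cap merges with its same-coloured rim, so the scene-camera offsets of 4 mm or less are the ones to trust.

```bash
python3 -c "
from cell import arm
print(arm.sign_off())"
```

```text
the job is handed in; nothing more can be done
None
```

The job is handed in at about 27 s of the 112 s allowed: in the final pictures all four gauges stand upright in the seats of their own size and colour, the spare seat is empty and the arm is clear; I never moved the arm near the micrometer, and the sign-off gave no verdict.

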